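# Right two toppled bottles and tray the fuller one

### The job

Two look-alike bottles have been knocked over on the bench. Stand both upright again: the heavier (fuller) one inside the small steel tray, flat on its floor, and the lighter one on the bench outside the tray. Do not disturb the green bowl or the tape roll.

Things in the scene. Friction and masses are not known exactly. Their poses are not given: they have to be found in the camera images.
- bottle_1: one of two look-alike white round bottles with blue cap, 130 mm tall, 0.1 to 0.65 kg, either may be the heavier; 58 mm wide up to 91 mm from the base, then shoulder and cap, to be gripped as 44 mm wide. Origin: centre of the base; z axis: base to cap, up when it stands; it starts lying level, axis 29 mm above the bench, cap roughly away from the robot
- bottle_2: the other of two look-alike white round bottles with blue cap, 130 mm tall, 0.1 to 0.65 kg, either may be the heavier; 58 mm wide up to 91 mm from the base, then shoulder and cap, to be gripped as 44 mm wide. Origin: centre of the base; z axis: base to cap, up when it stands; it starts lying level, axis 29 mm above the bench, cap roughly away from the robot
- tray: small fixed steel tray, 200 mm (its x) by 150 mm (its y), rim 19 mm high, floor 4 mm thick, walls 4 mm thick; origin: centre of its underside, on the bench; z up
- mixing_bowl: small green bowl, bystander, about 97 mm across, 49 mm high; origin: centre of its underside
- tape_roll: roll of masking tape lying flat, bystander, about 97 mm across, 25 mm high; origin: centre of its underside
There are look-alikes about, which are no part of the job. What is shaped like the bottle_2 but yellow is not meant.

How it is judged:
By the outcome, as a careful person would: the job done as asked, in the order asked, and still so for the second after the job is handed in, with the robot touching nothing.
It also fails if it takes over 72 s, if anything falls off the work surface, if the arm or the gripper's body presses on something with over 40 N, if the wrist force passes 120 N, or if a joint passes its speed limit or range.

### The arm

A 6-joint arm with a two-finger parallel gripper is mounted at the origin on a cart in front of the work surface, level with it; the furniture and walls round the work are solid. World frame = base frame: x ahead of the robot, y to its left, z up, the work surface at z = 0. Lengths are in m, angles in rad, forces in N, time in s.
With the tool pointing down it reaches from about 0.25 to 0.725 m from the base axis. Payload 4 kg.
Tool frame: the origin (TCP) lies at the very end of the fingers, on their centre line; the grasp point (between the pads) lies 19 mm behind it (bot.pinch_z is the distance from the TCP to the grasp point, in m); z points along the fingers, x is the direction in which the jaws open and shut, and the axes are right-handed (so a half turn about z gives the same grasp; the last joint's range is limited). The gripper opens to 85 mm and grips with 20 to 120 N. Pads are 22 mm wide; open, the fingers measure 114 mm over their backs; the gripper's body (76 mm by 85 mm) begins 54 mm behind the grasp point. The pads swing forward as they close: fully open they stand 13 mm farther back than shut.
Start: joints at [-1.297, 0.241, 0.005, 1.335, 0, 1.571], TCP at [0.135, -0.481, 0.231] pointing down, gripper open.
Joint ranges: [-2.72, 2.72], [-1.05, 1.87], [-1.09, 1.28], [-1.99, 2.15], [-1.42, 1.44], [-3.14, 3.14]. Speed limits (rad/s): [2.79, 2.79, 3.14, 3.14, 3.14, 3.14].

### API

Orientations are given as a unit quaternion [x, y, z, w].
In Python, from workcell import bot gives the robot as it stands. The module is installed in compiled form; this text tells all that it offers.
- The arm moves only by the shell command python3 -m inch 'ROWS'. ROWS is JSON, a list of rows, each a list of 7 numbers: the shift along the tool's x, y, z scaled (see below), then the turn, a rotation vector about the tool's x, y, z scaled (see below), then the gripper command: -1 is fully open, 1 is shut, values between are in proportion. In form: [[x, y, z, wx, wy, wz, gripper], ...]. A call has exactly 8 rows; each row shifts and turns the commanded pose from where the row before left it, along the tool's axes as they then stand; what a row does not reach is not made up. The controller multiplies each number of a shift by 2.5 cm and each number of a turn by 180 degrees. A row lasts 1/10 s, in which the tool goes at most 50 mm and 8.59 degrees, less where a joint would pass 70% of its speed; a pose out of reach is approached as far as the arm can. A call with a number of a shift or a turn outside -1 to 1 is refused whole. A call with a gripper value outside its range is refused whole. The fingers move at their own pace and stop on an object; the grip force is fixed at half the most. Time passes only in rows, so rows that do not move let the fingers close, or fill a call up. It gives the time, the measured TCP pose, the force and the opening at its end, in the units of the state.
- bot.get_obs(): the state, without advancing time (a new reading comes with each control period).
- bot.camera(name): name is "scene" or "top"; returns (picture, depth): 384x512x3 uint8, blue, green, red; 384x512 float32, m along the optical axis (not along the pixel's ray), 0 where there is no reading.
- bot.get_calibration(name): a dict with "vfov" (degrees; the focal length in pixels is half the picture's height over the tangent of half this angle, whatever the lens; pixels are square), "cx", "cy" (the principal point, pixels), "R" (3x3) and "t" (3): a world point X has camera coordinates R X + t. Camera axes: x right, y down, z forward; pixel columns grow to the right and rows downward; lengths in m; the calibration is good to about 2 mm. A picture is of the moment at which its call begins. get_calibration takes no time and is no camera call.
- bot.job_done(): hands the job in, once; it reports no verdict.
The state is a dict: "clock": time; "joint_pos": joint angles; "joint_vel": joint speeds; "tau": joint torques, N m; "eef_pos": TCP position; "tool_rot": TCP orientation; "ft_force": force on the tool from outside, world axes, zero at the start; "ft_torque": the same for the moment, N m; "grip_width": finger opening in m.
Only numpy, scipy, OpenCV 4.12 (cv2) and the standard library are available. Lean on these libraries where they do the work, as an engineer would, in place of code of your own. Each camera call takes 0.05 s, during which the arm holds its last target.

## Working session

There is one attempt and no reset: what is moved stays moved. The work goes in short steps, Python scripts to look and compute and a shell command to move; the robot and the scene stay as the last step left them, time stands still between calls to the robot, and variables do not carry over. Pictures are saved under pics/ and viewed, and the job is handed in when it is done.

```bash
mkdir -p pics; python3 - <<'E'
from workcell import bot
import cv2,numpy as np
print(bot.get_obs(), bot.pinch_z)
for n in ("scene","top"):
    p,d=bot.camera(n); cv2.imwrite(f"pics/{n}0.png",p); np.save(f"{n}0.npy",d)
    c=bot.get_calibration(n); print(n,c)
E
```

```text
{'clock': 0.0, 'joint_pos': array([-1.29701112e+00,  2.41447281e-01,  3.70206594e-03,  1.33518720e+00,
       -1.02294498e-05,  1.57078641e+00]), 'joint_vel': array([ 0.00126324, -0.00083872,  0.00050717, -0.00040899,  0.00108603,
        0.00033111]), 'tau': array([ 1.68273407e-03, -3.72322118e+01,  2.52404577e+01,  1.68961933e-02,
       -1.55810835e-04, -5.84549156e-06]), 'eef_pos': array([ 0.13501318, -0.48076334,  0.23038737]), 'tool_rot': array([ 7.96989869e-01, -6.03991729e-01, -8.54302595e-04, -6.41021426e-04]), 'ft_force': array([-0.15320819, -0.06610595, -0.02520318]), 'ft_torque': array([ 0.03538668, -0.01547935,  0.00776754]), 'grip_width': 0.08515611722324233} 0.0187
scene {'vfov': 42.89714828058408, 'cx': 256.0975145492522, 'cy': 199.17110914636007, 'R': array([[-0.76970302,  0.63824032, -0.01437207],
       [ 0.35021319,  0.40331218, -0.8453934 ],
       [-0.53376773, -0.65573514, -0.53395078]]), 't': array([ 0.50431435, -0.11652374,  1.70250528])}
top {'vfov': 54.6863296128325, 'cx': 256.1250897317146, 'cy': 185.7229928596369, 'R': array([[-0.08747841, -0.99616575, -0.00115272],
       [-0.97361828,  0.08574309, -0.21146056],
       [ 0.21074861, -0.01737593, -0.97738585]]), 't': array([-0.04106471,  0.59799991,  1.01480669])}
```

```bash
ls pics
```

```text
scene0.png
top0.png
```

View pics/top0.png

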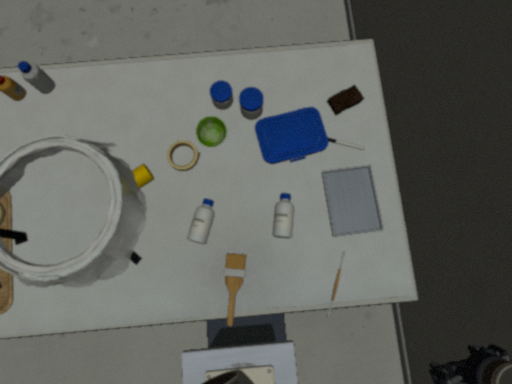

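View pics/scene0.png

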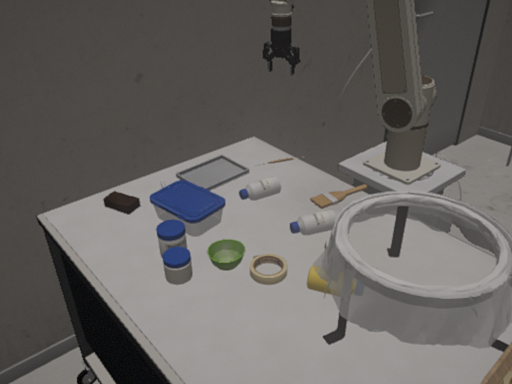

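Top view: the two white, blue-capped lying bottles are at (202,222) and (284,217), and the grey tray is at (352,200). The bowl is at (211,131) and the tape roll at (183,155). The look-alikes are a yellow item at (143,175) and a greyish blue-capped bottle at (36,76), which stands near the far left edge. Next I'll take an enlarged crop and measure.

```bash
cat > h.py <<'E'
import numpy as np,cv2
from workcell import bot
def ray(n,u,v,z):
    c=bot.get_calibration(n);f=192/np.tan(np.radians(c['vfov']/2))
    d=c['R'].T@np.array([(u-c['cx'])/f,(v-c['cy'])/f,1]);o=-c['R'].T@c['t']
    return o+d*(z-o[2])/d[2]
def cloud(n,D):
    c=bot.get_calibration(n);f=192/np.tan(np.radians(c['vfov']/2))
    v,u=np.mgrid[:384,:512]
    P=np.stack([(u-c['cx'])/f*D,(v-c['cy'])/f*D,D],-1)-c['t']
    return P@c['R']
E
python3 - <<'E'
from h import *
im=cv2.imread('pics/top0.png');D=np.load('top0.npy');P=cloud('top',D)
cv2.imwrite('pics/crop0.png',cv2.resize(im[120:260,120:400],None,fx=2.8,fy=2.8,interpolation=cv2.INTER_CUBIC))
hsv=cv2.cvtColor(im,cv2.COLOR_BGR2HSV)
for nm,(u0,u1,v0,v1) in dict(A=(180,222,195,250),B=(265,302,190,245)).items():
    sub=P[v0:v1,u0:u1]; m=(sub[...,2]>0.012)&(sub[...,2]<.1)&(D[v0:v1,u0:u1]>0)
    q=sub[m]; print(nm,m.sum(),q.min(0),q.max(0))
    uv=np.argwhere(m)[:,::-1]+[u0,v0]
    r=cv2.minAreaRect(uv.astype(np.float32)); print(r)
    # caps
    h=hsv[v0:v1,u0:u1]; blue=(h[...,0]>100)&(h[...,0]<130)&(h[...,1]>120)
    b=np.argwhere(blue)[:,::-1]+[u0,v0]; print('cap uv',b.mean(0),ray('top',*b.mean(0),.029),blue.sum())
    w=m&~blue; wb=np.argwhere(w)[:,::-1]+[u0,v0]; 
    corners=[ray('top',*p,.029)[:2] for p in cv2.boxPoints(r)]; print(np.round(corners,3))
    R=np.array([ray('top',*p,.029)[:2] for p in uv]); c=R.mean(0); ax=np.linalg.svd(R-c)[2][0] if len(R)<5000 else 0
    print('centroid',c,'axis',ax)
    s=(R-c)@ax; t=(R-c)@[-ax[1],ax[0]]; print('ext',s.min(),s.max(),t.min(),t.max())
for nm,z,(u,v) in [('tr1',.019,(322,171)),('tr2',.019,(370,166)),('tr3',.019,(382,229)),('tr4',.019,(332,235)),('bowl',.049,(211,131)),('tape',.025,(183,155)),('brush handle end',.01,(231,325)),('brush',.01,(235,253)),('brushR',.01,(246,255)),('stick',.005,(343,252)),('yellow',.03,(143,175)),('lid',.07,(262,160)),('lid2',.07,(327,148)),('pot right',.2,(146,205))]:
    print(nm,np.round(ray('top',u,v,z),3), np.round(P[v,u],3))
E
```

```text
A 787 [0.44248447 0.03621479 0.02100031] [0.57384557 0.11927598 0.06261855]
((202.4862518310547, 220.04588317871094), (19.922786712646484, 44.82627487182617), 16.699243545532227)
cap uv [207.95348837 201.79069767] [0.56349797 0.05307782 0.029     ] 43
[[0.46  0.122]
 [0.584 0.077]
 [0.562 0.022]
 [0.439 0.067]]
centroid [0.50483127 0.07418167] axis [-0.93533469  0.35376407]
ext -0.07251079728800389 0.05867065108666535 -0.029445298196912016 0.029377850349217652
B 783 [ 0.43770426 -0.19914148  0.01302975] [ 0.56999933 -0.12980718  0.06414666]
((283.74114990234375, 214.86471557617188), (19.71100425720215, 44.40727615356445), 4.398705005645752)
cap uv [285.13157895 195.84210526] [ 0.56127074 -0.17742142  0.029     ] 38
[[ 0.445 -0.127]
 [ 0.575 -0.15 ]
 [ 0.566 -0.208]
 [ 0.436 -0.184]]
centroid [ 0.49918114 -0.16645207] axis [-0.98393629  0.17851994]
ext -0.07272450048516839 0.05945121903217727 -0.0289395096891661 0.029049744996994222
tr1 [ 0.63  -0.299  0.019] [ 0.63  -0.299  0.018]
tr2 [ 0.633 -0.447  0.019] [ 0.632 -0.446  0.022]
tr3 [ 0.439 -0.453  0.019] [ 0.439 -0.453  0.019]
tr4 [ 0.434 -0.304  0.019] [ 0.435 -0.307  0.003]
bowl [0.777 0.028 0.049] [0.793 0.032 0.008]
tape [0.716 0.121 0.025] [0.724 0.125 0.002]
brush handle end [0.209 0.012 0.01 ] [0.209 0.011 0.013]
brush [ 0.408 -0.015  0.01 ] [ 0.408 -0.015  0.013]
brushR [ 0.399 -0.046  0.01 ] [ 0.399 -0.046  0.011]
stick [ 0.383 -0.332  0.005] [ 0.383 -0.332  0.006]
yellow [0.662 0.243 0.03 ] [0.654 0.235 0.059]
lid [ 0.666 -0.117  0.07 ] [ 0.686 -0.12   0.002]
lid2 [ 0.686 -0.312  0.07 ] [ 0.707 -0.327  0.003]
pot right [0.538 0.188 0.2  ] [0.552 0.21  0.123]
```

View pics/crop0.png

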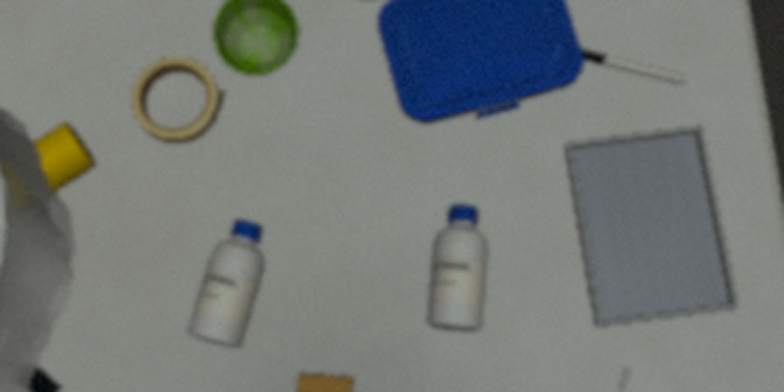

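Both bottles match the description: white, blue cap, lying level with the cap away from the robot. The yellow item and the greyish standing bottle do not match. I'll start with bottle B, the one nearer the tray at (284,217), and work out the move.

```bash
cat >> h.py <<'E'
from scipy.spatial.transform import Rotation as Ro
def plan(g,psi,p,n,back=0.):
    """g grasp point, psi azimuth deg, p pitch below horizontal deg; constant rows n"""
    o=bot.get_obs();R0=Ro.from_quat(o['tool_rot']).as_matrix();a,b=np.radians([psi,p])
    z=np.array([np.cos(b)*np.cos(a),np.cos(b)*np.sin(a),-np.sin(b)]);x=np.array([np.sin(a),-np.cos(a),0]);y=np.cross(z,x)
    R1=np.stack([x,y,z],1);tcp=np.array(g)+z*(bot.pinch_z-back)
    w=Ro.from_matrix(R0.T@R1).as_rotvec()/n;S=np.zeros((3,3));R=R0.copy();dR=Ro.from_rotvec(w).as_matrix()
    for k in range(n): S+=R;R=R@dR
    s=np.linalg.solve(S,tcp-o['eef_pos'])
    print('n',n,'per row',np.round(s/.025,3),np.round(w/np.pi,4),'tcp',np.round(tcp,3),'t',round(o['clock'],2))
def st():
    o=bot.get_obs();R=Ro.from_quat(o['tool_rot']).as_matrix();z=R[:,2]
    print(round(o['clock'],2),'tcp',np.round(o['eef_pos'],4),'grasp',np.round(o['eef_pos']-z*bot.pinch_z,4),'pitch',np.degrees(np.arcsin(-z[2])).round(1),'xaz',np.degrees(np.arctan2(R[1,0],R[0,0])).round(1),'F',np.round(o['ft_force'],2),'w',round(o['grip_width'],4),'q',np.round(o['joint_pos'],2))
E
python3 - <<'E'
from h import *
c=np.array([.4407,-.1559]);d=np.array([.984,-.1785]);g=c+.065*d;print(g)
plan([*g,.15],-10.3,110,24)
E
```

```text
[ 0.50466   -0.1675025]
n 24 per row [-0.489 -0.662  0.062] [-0.0045 -0.001   0.006 ] tcp [ 0.498 -0.166  0.132] t 0.1
```

```bash
for i in 1 2 3; do :; done
python3 -m inch '[[-0.49,-0.66,0.06,-0.0045,-0.001,0.006,-1],[-0.49,-0.66,0.06,-0.0045,-0.001,0.006,-1],[-0.49,-0.66,0.06,-0.0045,-0.001,0.006,-1],[-0.49,-0.66,0.06,-0.0045,-0.001,0.006,-1],[-0.49,-0.66,0.06,-0.0045,-0.001,0.006,-1],[-0.49,-0.66,0.06,-0.0045,-0.001,0.006,-1],[-0.49,-0.66,0.06,-0.0045,-0.001,0.006,-1],[-0.49,-0.66,0.06,-0.0045,-0.001,0.006,-1]]'
python3 -m inch '[[-0.49,-0.66,0.06,-0.0045,-0.001,0.006,-1],[-0.49,-0.66,0.06,-0.0045,-0.001,0.006,-1],[-0.49,-0.66,0.06,-0.0045,-0.001,0.006,-1],[-0.49,-0.66,0.06,-0.0045,-0.001,0.006,-1],[-0.49,-0.66,0.06,-0.0045,-0.001,0.006,-1],[-0.49,-0.66,0.06,-0.0045,-0.001,0.006,-1],[-0.49,-0.66,0.06,-0.0045,-0.001,0.006,-1],[-0.49,-0.66,0.06,-0.0045,-0.001,0.006,-1]]'
python3 - <<'E'
from h import *
st();plan([.5047,-.1675,.15],-10.3,110,7)
E
```

```text
clock: 0.9
eef_pos: [0.2435, -0.3574, 0.2132]
tool_rot: [0.748, -0.662, -0.045, 0.038]
ft_force: [0.5, -0.1, -0.7]
grip_width: 0.0857
clock: 1.7
eef_pos: [0.366, -0.2522, 0.1813]
tool_rot: [-0.692, 0.713, 0.088, -0.075]
ft_force: [0.1, -0.9, 0.0]
grip_width: 0.0856
1.7 tcp [ 0.366  -0.2522  0.1813] grasp [ 0.3703 -0.2526  0.1995] pitch 76.7 xaz -91.8 F [ 0.11 -0.9   0.02] w 0.0856 q [-0.54  0.33 -0.03  1.42 -0.1   2.65]
n 7 per row [-0.558 -0.759  0.077] [-0.0053 -0.0012  0.0067] tcp [ 0.498 -0.166  0.132] t 1.7
```

q6 is heading for its limit, so I'll use the equivalent half-turned grasp, which puts q6 near 0.

```bash
sed -i 's/x=np.array(\[np.sin(a),-np.cos(a),0\])/x=np.array([-np.sin(a),np.cos(a),0])/' h.py
python3 - <<'E'
from h import *
plan([.5047,-.1675,.15],-10.3,110,23)
E
```

```text
n 23 per row [ 0.326 -0.278  0.042] [ 0.0006 -0.0024 -0.0414] tcp [ 0.498 -0.166  0.132] t 1.7
```

```bash

python3 -m inch '[[0.326,-0.278,0.042,0.0006,-0.0024,-0.0414,-1],[0.326,-0.278,0.042,0.0006,-0.0024,-0.0414,-1],[0.326,-0.278,0.042,0.0006,-0.0024,-0.0414,-1],[0.326,-0.278,0.042,0.0006,-0.0024,-0.0414,-1],[0.326,-0.278,0.042,0.0006,-0.0024,-0.0414,-1],[0.326,-0.278,0.042,0.0006,-0.0024,-0.0414,-1],[0.326,-0.278,0.042,0.0006,-0.0024,-0.0414,-1],[0.326,-0.278,0.042,0.0006,-0.0024,-0.0414,-1]]'
python3 -m inch '[[0.326,-0.278,0.042,0.0006,-0.0024,-0.0414,-1],[0.326,-0.278,0.042,0.0006,-0.0024,-0.0414,-1],[0.326,-0.278,0.042,0.0006,-0.0024,-0.0414,-1],[0.326,-0.278,0.042,0.0006,-0.0024,-0.0414,-1],[0.326,-0.278,0.042,0.0006,-0.0024,-0.0414,-1],[0.326,-0.278,0.042,0.0006,-0.0024,-0.0414,-1],[0.326,-0.278,0.042,0.0006,-0.0024,-0.0414,-1],[0.326,-0.278,0.042,0.0006,-0.0024,-0.0414,-1]]'
python3 - <<'E'
from h import *
st();plan([.5047,-.1675,.15],-10.3,110,8)
E
```

```text
clock: 2.5
eef_pos: [0.4358, -0.2872, 0.1545]
tool_rot: [0.953, -0.274, -0.129, -0.005]
ft_force: [0.1, -0.0, -0.0]
grip_width: 0.0852
clock: 3.3
eef_pos: [0.4996, -0.2394, 0.133]
tool_rot: [0.959, 0.235, -0.135, -0.083]
ft_force: [-0.1, 0.5, -0.8]
grip_width: 0.0854
3.3 tcp [ 0.4996 -0.2394  0.133 ] grasp [ 0.5052 -0.2412  0.1508] pitch 71.8 xaz 29.0 F [-0.06  0.52 -0.82] w 0.0854 q [-0.43  0.66  0.36  1.58 -0.04  0.67]
n 8 per row [ 0.29  -0.24   0.036] [ 0.0005 -0.0021 -0.0359] tcp [ 0.498 -0.166  0.132] t 3.3
```

```bash

python3 -m inch '[[0.29,-0.24,0.036,0.0005,-0.0021,-0.036,-1],[0.29,-0.24,0.036,0.0005,-0.0021,-0.036,-1],[0.29,-0.24,0.036,0.0005,-0.0021,-0.036,-1],[0.29,-0.24,0.036,0.0005,-0.0021,-0.036,-1],[0.29,-0.24,0.036,0.0005,-0.0021,-0.036,-1],[0.29,-0.24,0.036,0.0005,-0.0021,-0.036,-1],[0.29,-0.24,0.036,0.0005,-0.0021,-0.036,-1],[0.29,-0.24,0.036,0.0005,-0.0021,-0.036,-1]]'
python3 - <<'E'
from h import *
st();plan([.5047,-.1675,.03],-10.3,110,7)
im,_=bot.camera('scene');cv2.imwrite('pics/s1.png',cv2.resize(im[100:300,160:420],None,fx=3,fy=3))
E
```

```text
clock: 4.1
eef_pos: [0.4984, -0.1662, 0.1326]
tool_rot: [0.756, 0.632, -0.111, -0.133]
ft_force: [0.7, 0.5, 0.3]
grip_width: 0.0852
4.1 tcp [ 0.4984 -0.1662  0.1326] grasp [ 0.5047 -0.1673  0.1502] pitch 70.0 xaz 79.8 F [0.74 0.51 0.32] w 0.0852 q [-0.3   0.63  0.29  1.57 -0.04 -0.11]
n 7 per row [-0.002  0.235  0.645] [ 0.     -0.      0.0001] tcp [ 0.498 -0.166  0.012] t 4.1
```

View pics/s1.png

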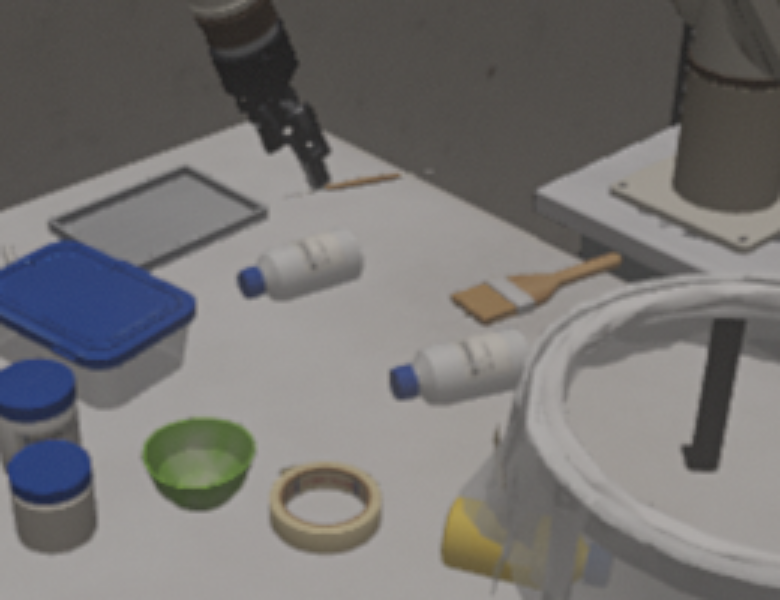

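The open gripper hangs above and behind bottle B, aligned with it. The tray is clear. Descending now.

```bash

python3 -m inch '[[0,0.235,0.645,0,0,0,-1],[0,0.235,0.645,0,0,0,-1],[0,0.235,0.645,0,0,0,-1],[0,0.235,0.645,0,0,0,-1],[0,0.235,0.645,0,0,0,-1],[0,0.235,0.645,0,0,0,-1],[0,0.235,0.645,0,0,0,-1],[0,0,0,0,0,0,-1]]'
python3 - <<'E'
from h import *
st()
for i in range(8): bot.camera('top'); print(bot.get_obs()['ft_force'][2].round(2),end=' ')
E
python3 -m inch '[[0,0,0,0,0,0,1],[0,0,0,0,0,0,1],[0,0,0,0,0,0,1],[0,0,0,0,0,0,1],[0,0,0,0,0,0,1],[0,0,0,0,0,0,1],[0,0,0,0,0,0,1],[0,0,0,0,0,0,1]]'
```

```text
clock: 4.95
eef_pos: [0.497, -0.1664, 0.0106]
tool_rot: [0.757, 0.629, -0.112, -0.135]
ft_force: [-1.0, 0.5, 0.2]
grip_width: 0.0851
4.95 tcp [ 0.497  -0.1664  0.0106] grasp [ 0.5033 -0.1676  0.0281] pitch 69.8 xaz 79.4 F [-1.05  0.46  0.2 ] w 0.0851 q [-0.3   0.74  0.15  1.33 -0.04 -0.11]
0.84 0.92 0.7 -0.11 0.36 -0.15 -0.14 0.48 clock: 6.15
eef_pos: [0.4998, -0.1666, 0.0139]
tool_rot: [0.757, 0.63, -0.11, -0.132]
ft_force: [1.9, 1.9, 5.2]
grip_width: 0.0563
```

```bash

python3 -m inch '[[0,-0.1,-0.3,0,0,0,1],[0,-0.235,-0.645,0,0,0,1],[0,-0.235,-0.645,0,0,0,1],[0,-0.235,-0.645,0,0,0,1],[0,-0.235,-0.645,0,0,0,1],[0,-0.235,-0.645,0,0,0,1],[0,-0.1,-0.3,0,0,0,1],[0,0,0,0,0,0,1]]'
python3 - <<'E'
from h import *
bot.camera('top')
st();f=[]
for i in range(10): im,_=bot.camera('scene'); f.append(bot.get_obs()['ft_force'])
f=np.array(f);print(f.mean(0),f.std(0)/10**.5)
cv2.imwrite('pics/s2.png',cv2.resize(im[60:260,160:420],None,fx=3,fy=3))
E
```

```text
clock: 6.95
eef_pos: [0.4995, -0.1671, 0.1152]
tool_rot: [0.757, 0.63, -0.11, -0.132]
ft_force: [0.8, 0.0, -4.8]
grip_width: 0.0562
7.0 tcp [ 0.4991 -0.1669  0.1143] grasp [ 0.5053 -0.1681  0.1319] pitch 70.1 xaz 79.5 F [-0.27 -0.41 -5.88] w 0.0562 q [-0.3   0.65  0.26  1.53 -0.04 -0.11]
[ 0.16394823  0.2057562  -5.03467771] [0.17713136 0.09622289 0.11712026]
```

View pics/s2.png

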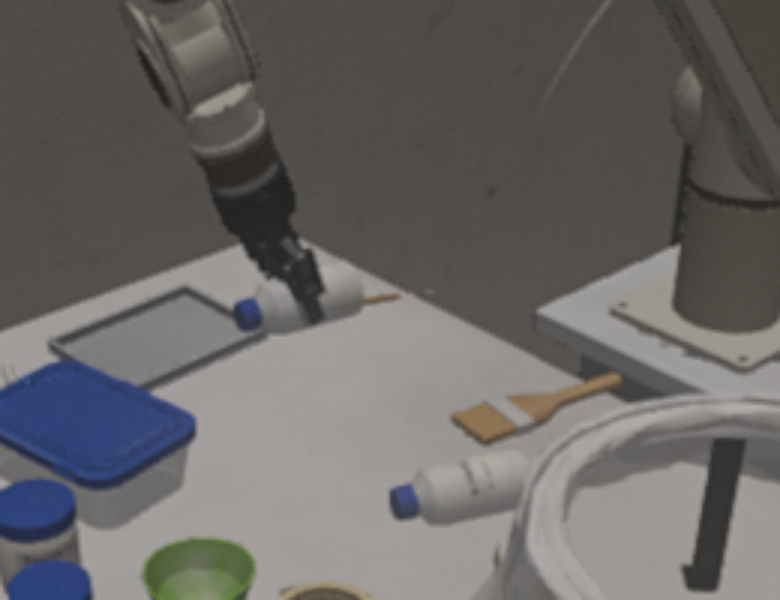

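It reads about 5.3 N, so roughly 0.53 kg, which is probably the heavier one. Next I'll turn it upright over the tray.

```bash
python3 - <<'E'
from h import *
plan([.533,-.376,.15],-35,20,16)
E
```

```text
n 16 per row [-0.475  0.347  0.088] [-0.0307 -0.004   0.0085] tcp [ 0.547 -0.386  0.144] t 7.5
```

```bash

python3 -m inch '[[-0.475,0.347,0.088,-0.0307,-0.004,0.0085,1],[-0.475,0.347,0.088,-0.0307,-0.004,0.0085,1],[-0.475,0.347,0.088,-0.0307,-0.004,0.0085,1],[-0.475,0.347,0.088,-0.0307,-0.004,0.0085,1],[-0.475,0.347,0.088,-0.0307,-0.004,0.0085,1],[-0.475,0.347,0.088,-0.0307,-0.004,0.0085,1],[-0.475,0.347,0.088,-0.0307,-0.004,0.0085,1],[-0.475,0.347,0.088,-0.0307,-0.004,0.0085,1]]'
python3 - <<'E'
from h import *
st();plan([.533,-.376,.15],-35,20,8)
E
```

```text
clock: 8.3
eef_pos: [0.5376, -0.2766, 0.1022]
tool_rot: [0.806, 0.548, 0.084, 0.205]
ft_force: [0.1, -0.4, -4.9]
grip_width: 0.0564
8.3 tcp [ 0.5376 -0.2766  0.1022] grasp [ 0.5308 -0.2722  0.1191] pitch 64.4 xaz 67.3 F [ 0.14 -0.42 -4.86] w 0.0564 q [-0.45  0.26 -0.45  0.42 -0.06 -0.08]
n 8 per row [-0.472  0.349  0.092] [-0.0306 -0.004   0.0086] tcp [ 0.547 -0.386  0.144] t 8.3
```

```bash

python3 -m inch '[[-0.472,0.349,0.092,-0.0306,-0.004,0.0086,1],[-0.472,0.349,0.092,-0.0306,-0.004,0.0086,1],[-0.472,0.349,0.092,-0.0306,-0.004,0.0086,1],[-0.472,0.349,0.092,-0.0306,-0.004,0.0086,1],[-0.472,0.349,0.092,-0.0306,-0.004,0.0086,1],[-0.472,0.349,0.092,-0.0306,-0.004,0.0086,1],[-0.472,0.349,0.092,-0.0306,-0.004,0.0086,1],[-0.472,0.349,0.092,-0.0306,-0.004,0.0086,1]]'
python3 - <<'E'
from h import *
st();plan([.533,-.376,.15],-35,20,4);
for n in('scene','top'):
  im,d=bot.camera(n);cv2.imwrite(f'pics/{n}3.png',im);np.save(f'{n}3.npy',d)
im=cv2.imread('pics/scene3.png');cv2.imwrite('pics/s3.png',cv2.resize(im[20:220,120:420],None,fx=2.6,fy=2.6))
E
```

```text
clock: 9.1
eef_pos: [0.5476, -0.386, 0.1429]
tool_rot: [0.728, 0.378, 0.265, 0.508]
ft_force: [1.2, -0.4, -5.2]
grip_width: 0.0564
9.1 tcp [ 0.5476 -0.386   0.1429] grasp [ 0.5332 -0.3759  0.1493] pitch 20.1 xaz 55.0 F [ 1.18 -0.42 -5.18] w 0.0564 q [-0.62  0.51 -0.96 -1.12  0.   -0.  ]
n 4 per row [-0.002  0.006 -0.004] [-0.0002  0.     -0.0001] tcp [ 0.547 -0.386  0.144] t 9.1
```

View pics/s3.png

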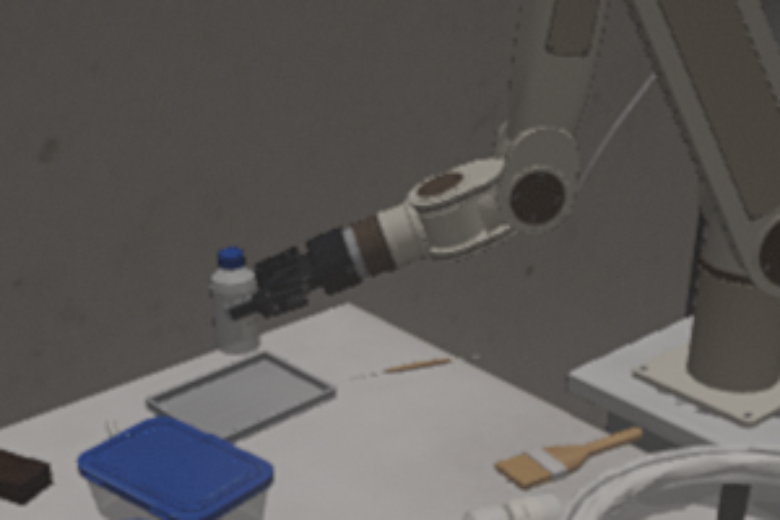

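```bash
python3 - <<'E'
from h import *
c=bot.get_calibration('scene');f=192/np.tan(np.radians(c['vfov']/2))
def pr(X): q=c['R']@X+c['t'];return q[:2]/q[2]*f+[c['cx'],c['cy']]
for h in(-.065,0,.065): u=pr(np.array([.533,-.376,.149+h]));print(u,(u-[120,20])*2.6)
P=cloud('scene',np.load('scene3.npy'));im=cv2.imread('pics/scene3.png')
s=P[105:165,195:225];m=(abs(s[...,0]-.533)<.05)&(abs(s[...,1]+.376)<.05)&(s[...,2]>.06)
q=s[m];print(q.min(0),q.max(0),m.sum())
for v in range(112,160,4):
  r=m[v-105]; 
  if r.any(): w=np.where(r)[0]+195; print(v,w.min(),w.max(),(w.min()+w.max())/2, s[v-105][r].mean(0).round(3))
E
```

```text
[211.70694479 153.15256793] [238.43805646 346.19667662]
[210.4468877  135.20193156] [235.16190802 299.52502207]
[209.13041236 116.44756694] [231.73907213 250.76367404]
[ 0.48327342 -0.39964785  0.08405914] [ 0.56694304 -0.32610735  0.21587633] 695
116 205 213 209.0 [ 0.53  -0.381  0.213]
120 204 214 209.0 [ 0.54  -0.367  0.207]
124 203 223 213.0 [ 0.521 -0.375  0.185]
128 201 224 212.5 [ 0.533 -0.364  0.178]
132 201 221 211.0 [ 0.544 -0.355  0.171]
136 202 224 213.0 [ 0.548 -0.352  0.159]
140 202 219 210.5 [ 0.551 -0.35   0.147]
144 202 219 210.5 [ 0.547 -0.359  0.128]
148 203 219 211.0 [ 0.547 -0.356  0.115]
152 203 220 211.5 [ 0.546 -0.357  0.1  ]
156 207 214 210.5 [ 0.551 -0.357  0.087]
```

The bottle's axis matches the projected vertical, so it is upright. Lowering now.

```bash

python3 -m inch '[[0,-0.387,0.141,0,0,0,1],[0,-0.387,0.141,0,0,0,1],[0,-0.387,0.141,0,0,0,1],[0,-0.387,0.141,0,0,0,1],[0,-0.387,0.141,0,0,0,1],[0,-0.387,0.141,0,0,0,1],[0,-0.387,0.141,0,0,0,1],[0,0,0,0,0,0,1]]'
python3 - <<'E'
from h import *
st()
E
```

```text
clock: 10.0
eef_pos: [0.5487, -0.3854, 0.0689]
tool_rot: [0.729, 0.38, 0.263, 0.505]
ft_force: [0.5, 0.1, -3.9]
grip_width: 0.0569
10.0 tcp [ 0.5487 -0.3854  0.0689] grasp [ 0.5343 -0.3753  0.0754] pitch 20.5 xaz 55.1 F [ 0.5   0.13 -3.89] w 0.0569 q [-0.61  0.76 -0.96 -1.35  0.   -0.  ]
```

```bash

python3 -m inch '[[0,-0.05,0.018,0,0,0,1],[0,-0.05,0.018,0,0,0,1],[0,-0.05,0.018,0,0,0,1],[0,0,0,0,0,0,1],[0,0,0,0,0,0,1],[0,0,0,0,0,0,1],[0,0,0,0,0,0,1],[0,0,0,0,0,0,1]]'
python3 - <<'E'
from h import *
st()
E
```

```text
clock: 10.8
eef_pos: [0.5485, -0.386, 0.0673]
tool_rot: [0.727, 0.379, 0.264, 0.508]
ft_force: [0.8, 0.5, -5.5]
grip_width: 0.0561
10.8 tcp [ 0.5485 -0.386   0.0673] grasp [ 0.5342 -0.3759  0.0737] pitch 20.1 xaz 55.0 F [ 0.84  0.49 -5.49] w 0.0561 q [-0.62  0.77 -0.96 -1.38  0.   -0.  ]
```

```bash

python3 -m inch '[[0,-0.05,0.018,0,0,0,1],[0,-0.05,0.018,0,0,0,1],[0,-0.05,0.018,0,0,0,1],[0,0,0,0,0,0,1],[0,0,0,0,0,0,1],[0,0,0,0,0,0,1],[0,0,0,0,0,0,1],[0,0,0,0,0,0,1]]'
python3 - <<'E'
from h import *
st();f=[bot.camera('top') and bot.get_obs()['ft_force'][2] for i in range(5)];print(np.mean(f))
E
```

```text
clock: 11.6
eef_pos: [0.5485, -0.386, 0.0634]
tool_rot: [0.727, 0.379, 0.264, 0.508]
ft_force: [-0.7, 0.4, -4.9]
grip_width: 0.0562
11.6 tcp [ 0.5485 -0.386   0.0634] grasp [ 0.5342 -0.3759  0.0698] pitch 20.1 xaz 55.0 F [-0.7   0.38 -4.95] w 0.0562 q [-0.62  0.78 -0.96 -1.39  0.   -0.  ]
-4.813297240351936
```

```bash

python3 -m inch '[[0,-0.04,0.014,0,0,0,1],[0,-0.04,0.014,0,0,0,1],[0,0,0,0,0,0,1],[0,0,0,0,0,0,1],[0,0,0,0,0,0,1],[0,0,0,0,0,0,1],[0,0,0,0,0,0,1],[0,0,0,0,0,0,1]]'
python3 - <<'E'
from h import *
st();f=[bot.camera('scene') and bot.get_obs()['ft_force'][2] for i in range(4)];print(np.mean(f))
im,_=bot.camera('scene');cv2.imwrite('pics/s4.png',cv2.resize(im[80:220,150:330],None,fx=4,fy=4))
E
```

```text
clock: 12.65
eef_pos: [0.5491, -0.3864, 0.0631]
tool_rot: [0.726, 0.378, 0.265, 0.509]
ft_force: [-2.9, 2.9, 5.3]
grip_width: 0.0563
12.65 tcp [ 0.5491 -0.3864  0.0631] grasp [ 0.5347 -0.3763  0.0695] pitch 19.9 xaz 55.0 F [-2.91  2.92  5.27] w 0.0563 q [-0.61  0.79 -0.95 -1.4   0.   -0.  ]
6.0438579052087045
```

View pics/s4.png

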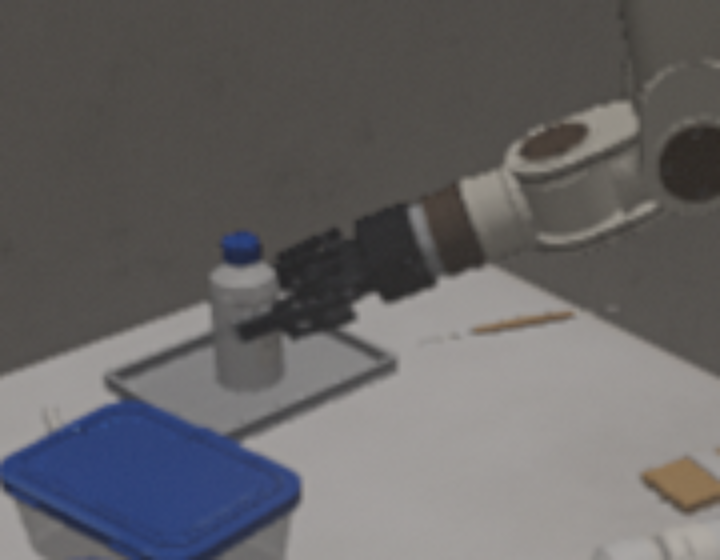

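The bottle stands on the tray floor and the contact force confirms it. Next I release and back straight out.

```bash

python3 -m inch '[[0,0.04,-0.014,0,0,0,1],[0,0,0,0,0,0,0.2],[0,0,0,0,0,0,-0.4],[0,0,0,0,0,0,-1],[0,0,0,0,0,0,-1],[0,0,0,0,0,0,-1],[0,0,0,0,0,0,-1],[0,0,0,0,0,0,-1]]'
python3 -m inch '[[0,0,-0.2,0,0,0,-1],[0,0,-0.5,0,0,0,-1],[0,0,-0.6,0,0,0,-1],[0,0,-0.6,0,0,0,-1],[0,0,-0.7,0,0,0,-1],[0,0,-0.7,0,0,0,-1],[0,0,-0.7,0,0,0,-1],[0,0,0,0,0,0,-1]]'
python3 - <<'E'
from h import *
st()
for n in('scene','top'):
  im,d=bot.camera(n);cv2.imwrite(f'pics/{n}5.png',im);np.save(f'{n}5.npy',d)
im=cv2.imread('pics/scene5.png');a=cv2.resize(im[80:280,150:400],None,fx=2.2,fy=2.2);b=cv2.resize(cv2.imread('pics/top5.png')[140:280,160:400],(550,320));cv2.imwrite('pics/s5.png',np.vstack([a,b])[:600] if 0 else np.hstack([cv2.resize(a,(400,320)),cv2.resize(b,(400,233+0)) if 0 else cv2.resize(b,(400,320))]))
d=np.array([.9353,-.3538]);g=np.array([.450,.095])+.065*d;print(g,np.degrees(np.arctan2(d[1],d[0])))
plan([*g,.16],-20.7,110,20)
E
```

```text
clock: 13.7
eef_pos: [0.5485, -0.386, 0.0622]
tool_rot: [0.727, 0.379, 0.264, 0.508]
ft_force: [-0.3, -1.0, 0.6]
grip_width: 0.0854
clock: 14.5
eef_pos: [0.5071, -0.3573, 0.097]
tool_rot: [0.73, 0.38, 0.262, 0.503]
ft_force: [1.3, -0.6, -0.4]
grip_width: 0.0855
14.5 tcp [ 0.5071 -0.3573  0.097 ] grasp [ 0.4928 -0.3473  0.1036] pitch 20.9 xaz 55.0 F [ 1.26 -0.59 -0.35] w 0.0855 q [-0.62  0.67 -1.09 -1.39  0.01 -0.  ]
[0.5107945 0.072003 ] -20.720344799445172
n 20 per row [ 0.752 -0.349 -0.323] [ 0.0246  0.0018 -0.004 ] tcp [0.505 0.074 0.142] t 14.6
```

View pics/s5.png

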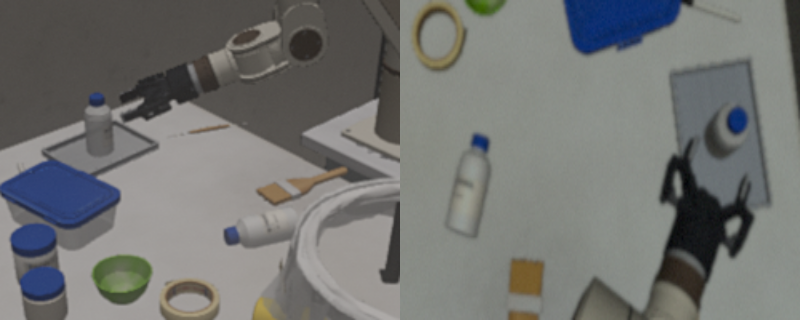

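The bottle stands alone in the tray and the gripper is clear of it. q3 reached its range end during the retreat, so I'll go up while pitching down.

```bash

python3 -m inch '[[0,0.4,-0.2,0.01,0,0,-1],[0,0.5,-0.25,0.02,0,0,-1],[0,0.5,-0.3,0.02,0,0,-1],[0,0.5,-0.4,0.02,0,0,-1],[0,0.4,-0.45,0.02,0,0,-1],[0,0.4,-0.5,0.02,0,0,-1],[0,0.3,-0.5,0.02,0,0,-1],[0,0,0,0,0,0,-1]]'
python3 - <<'E'
from h import *
st()
plan([.5108,.072,.16],-20.7,110,20)
E
```

```text
clock: 15.4
eef_pos: [0.4945, -0.3485, 0.1953]
tool_rot: [0.814, 0.424, 0.184, 0.353]
ft_force: [1.1, -0.2, 0.9]
grip_width: 0.0858
15.4 tcp [ 0.4945 -0.3485  0.1953] grasp [ 0.4833 -0.3407  0.2081] pitch 43.0 xaz 55.0 F [ 1.14 -0.16  0.89] w 0.0858 q [-0.62  0.04 -0.72 -0.    0.   -0.  ]
n 20 per row [ 0.761 -0.415 -0.017] [ 0.0185  0.001  -0.0041] tcp [0.505 0.074 0.142] t 15.4
```

```bash

python3 -m inch '[[0.76,-0.415,-0.017,0.0185,0.001,-0.0041,-1],[0.76,-0.415,-0.017,0.0185,0.001,-0.0041,-1],[0.76,-0.415,-0.017,0.0185,0.001,-0.0041,-1],[0.76,-0.415,-0.017,0.0185,0.001,-0.0041,-1],[0.76,-0.415,-0.017,0.0185,0.001,-0.0041,-1],[0.76,-0.415,-0.017,0.0185,0.001,-0.0041,-1],[0.76,-0.415,-0.017,0.0185,0.001,-0.0041,-1],[0.76,-0.415,-0.017,0.0185,0.001,-0.0041,-1]]'
python3 - <<'E'
from h import *
st()
plan([.5108,.072,.16],-20.7,110,13)
E
```

```text
clock: 16.2
eef_pos: [0.5144, -0.1812, 0.1403]
tool_rot: [0.849, 0.501, 0.071, 0.155]
ft_force: [0.6, 0.3, 0.1]
grip_width: 0.0855
16.2 tcp [ 0.5144 -0.1812  0.1403] grasp [ 0.5093 -0.1776  0.1579] pitch 70.4 xaz 60.7 F [0.61 0.31 0.1 ] w 0.0855 q [-0.28  0.17 -0.4   0.67 -0.11  0.21]
n 13 per row [ 0.699 -0.368 -0.035] [ 0.0168  0.0009 -0.0037] tcp [0.505 0.074 0.142] t 16.2
```

```bash

python3 -m inch '[[0.7,-0.368,-0.035,0.0168,0.0009,-0.0037,-1],[0.7,-0.368,-0.035,0.0168,0.0009,-0.0037,-1],[0.7,-0.368,-0.035,0.0168,0.0009,-0.0037,-1],[0.7,-0.368,-0.035,0.0168,0.0009,-0.0037,-1],[0.7,-0.368,-0.035,0.0168,0.0009,-0.0037,-1],[0.7,-0.368,-0.035,0.0168,0.0009,-0.0037,-1],[0.7,-0.368,-0.035,0.0168,0.0009,-0.0037,-1],[0.7,-0.368,-0.035,0.0168,0.0009,-0.0037,-1]]'
python3 - <<'E'
from h import *
st()
plan([.5108,.072,.16],-20.7,110,6)
E
```

```text
clock: 17.0
eef_pos: [0.5126, -0.0238, 0.1307]
tool_rot: [0.837, 0.545, -0.033, -0.028]
ft_force: [0.1, -1.0, -0.6]
grip_width: 0.0855
17.0 tcp [ 0.5126 -0.0238  0.1307] grasp [ 0.5142 -0.024   0.1493] pitch 85.0 xaz 66.1 F [ 0.07 -1.01 -0.56] w 0.0855 q [-0.05  0.4  -0.05  1.21  0.01  0.37]
n 6 per row [ 0.583 -0.31  -0.028] [ 0.014   0.0007 -0.0032] tcp [0.505 0.074 0.142] t 17.0
```

```bash

python3 -m inch '[[0.583,-0.31,-0.028,0.014,0.0007,-0.0032,-1],[0.583,-0.31,-0.028,0.014,0.0007,-0.0032,-1],[0.583,-0.31,-0.028,0.014,0.0007,-0.0032,-1],[0.583,-0.31,-0.028,0.014,0.0007,-0.0032,-1],[0.583,-0.31,-0.028,0.014,0.0007,-0.0032,-1],[0.583,-0.31,-0.028,0.014,0.0007,-0.0032,-1],[0,0,0,0,0,0,-1],[0,0,0,0,0,0,-1]]'
python3 - <<'E'
from h import *
st();f=[]
for i in range(6):
  im,_=bot.camera('scene');f.append(bot.get_obs()['ft_force'][2])
print(np.mean(f));plan([.5108,.072,.03],-20.7,110,7)
cv2.imwrite('pics/s6.png',cv2.resize(im[60:300,150:420],(600,533)))
E
```

```text
clock: 17.8
eef_pos: [0.505, 0.0732, 0.1427]
tool_rot: [0.81, 0.56, -0.098, -0.141]
ft_force: [-0.5, 0.6, 0.8]
grip_width: 0.0858
17.8 tcp [0.505  0.0732 0.1427] grasp [0.5109 0.071  0.1603] pitch 70.2 xaz 69.3 F [-0.53  0.63  0.8 ] w 0.0858 q [0.06 0.57 0.2  1.52 0.14 0.4 ]
0.3544999594044689
n 7 per row [0.006 0.253 0.715] [ 0.0002 -0.     -0.    ] tcp [0.505 0.074 0.012] t 18.1
```

View pics/s6.png

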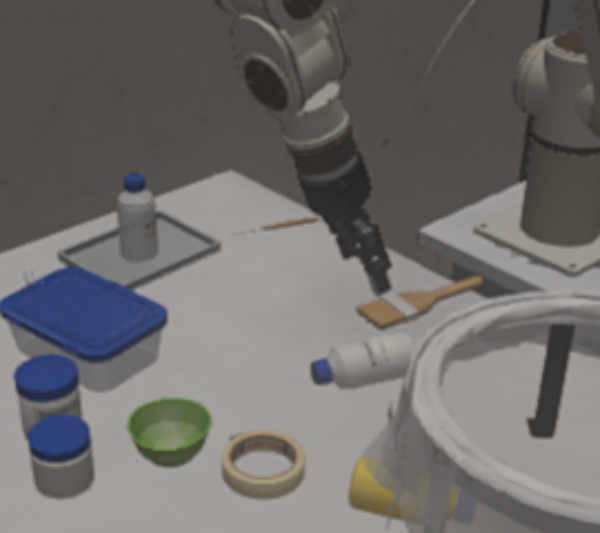

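The first bottle stands in the tray and the gripper is above the second one. I'll descend, close, lift and weigh.

```bash

python3 -m inch '[[0,0.253,0.715,0,0,0,-1],[0,0.253,0.715,0,0,0,-1],[0,0.253,0.715,0,0,0,-1],[0,0.253,0.715,0,0,0,-1],[0,0.253,0.715,0,0,0,-1],[0,0.253,0.715,0,0,0,-1],[0,0.253,0.715,0,0,0,-1],[0,0,0,0,0,0,-1]]'
python3 -m inch '[[0,0,0,0,0,0,1],[0,0,0,0,0,0,1],[0,0,0,0,0,0,1],[0,0,0,0,0,0,1],[0,0,0,0,0,0,1],[0,0,0,0,0,0,1],[0,0,0,0,0,0,1],[0,0,0,0,0,0,1]]'
python3 -m inch '[[0,-0.1,-0.3,0,0,0,1],[0,-0.25,-0.7,0,0,0,1],[0,-0.25,-0.7,0,0,0,1],[0,-0.25,-0.7,0,0,0,1],[0,-0.25,-0.7,0,0,0,1],[0,-0.25,-0.7,0,0,0,1],[0,-0.1,-0.3,0,0,0,1],[0,0,0,0,0,0,1]]'
python3 - <<'E'
from h import *
bot.camera('top')
st();f=[]
for i in range(8): im,_=bot.camera('scene'); f.append(bot.get_obs()['ft_force'])
f=np.array(f);print(f.mean(0))
cv2.imwrite('pics/s7.png',cv2.resize(im[60:300,150:420],(600,533)))
plan([.5,-.10,.14],-20,20,18)
E
```

```text
clock: 18.9
eef_pos: [0.5027, 0.0734, 0.0104]
tool_rot: [0.81, 0.56, -0.099, -0.142]
ft_force: [-1.1, -0.1, 0.2]
grip_width: 0.0853
clock: 19.7
eef_pos: [0.5064, 0.0739, 0.0139]
tool_rot: [0.811, 0.561, -0.095, -0.14]
ft_force: [1.5, -0.9, 6.2]
grip_width: 0.0563
clock: 20.5
eef_pos: [0.5056, 0.0735, 0.1217]
tool_rot: [0.81, 0.561, -0.097, -0.141]
ft_force: [0.2, -0.5, -3.6]
grip_width: 0.0565
20.55 tcp [0.5051 0.0734 0.1208] grasp [0.511  0.0712 0.1384] pitch 70.3 xaz 69.3 F [ 0.   -0.77 -3.71] w 0.0563 q [0.06 0.58 0.17 1.47 0.14 0.4 ]
[ 0.01663149 -0.11474154 -3.55636801]
n 18 per row [-0.365  0.18   0.039] [-0.0277  0.0001 -0.0002] tcp [ 0.517 -0.106  0.134] t 20.95
```

View pics/s7.png

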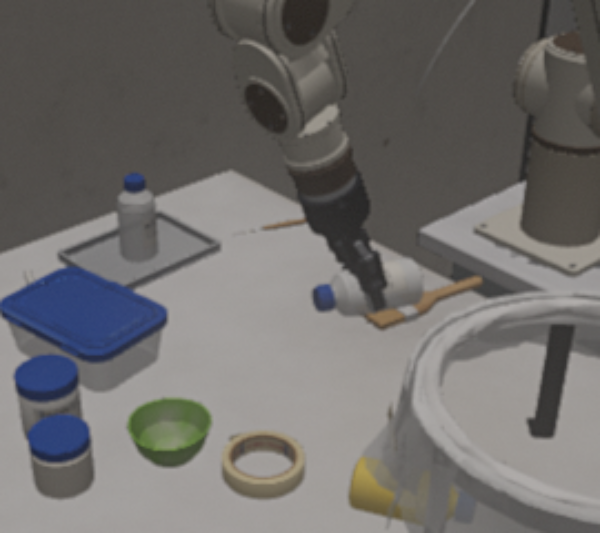

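It averages 3.6 N against 5.0 N for the first, so this bottle is the lighter one and the first is correctly in the tray. I'll stand this one in the open area at about (0.645, 0.0). A longer reach there keeps q3 in range.

```bash
python3 - <<'E'
from h import *
plan([.645,0,.15],0,20,16)
D=np.load('top0.npy');P=cloud('top',D)
m=(np.hypot(P[...,0]-.645,P[...,1])<.12)&(P[...,2]>.02)&(D>0);print(P[m].round(3)[:5],m.sum())
E
```

```text
n 16 per row [-0.098  0.462  0.114] [-0.0308  0.0034 -0.0072] tcp [0.663 0.    0.144] t 20.95
[[ 0.76  -0.013  0.05 ]
 [ 0.762 -0.016  0.046]
 [ 0.764 -0.009  0.033]
 [ 0.758 -0.013  0.048]
 [ 0.764 -0.005  0.024]] 259
```

```bash

python3 -m inch '[[-0.098,0.462,0.114,-0.0308,0.0034,-0.0072,1],[-0.098,0.462,0.114,-0.0308,0.0034,-0.0072,1],[-0.098,0.462,0.114,-0.0308,0.0034,-0.0072,1],[-0.098,0.462,0.114,-0.0308,0.0034,-0.0072,1],[-0.098,0.462,0.114,-0.0308,0.0034,-0.0072,1],[-0.098,0.462,0.114,-0.0308,0.0034,-0.0072,1],[-0.098,0.462,0.114,-0.0308,0.0034,-0.0072,1],[-0.098,0.462,0.114,-0.0308,0.0034,-0.0072,1]]'
python3 - <<'E'
from h import *
st();plan([.645,0,.15],0,20,8)
E
```

```text
clock: 21.75
eef_pos: [0.5852, 0.03, 0.0974]
tool_rot: [0.754, 0.619, 0.168, 0.144]
ft_force: [0.4, 0.1, -4.6]
grip_width: 0.0563
21.75 tcp [0.5852 0.03   0.0974] grasp [0.5771 0.0302 0.1143] pitch 64.4 xaz 79.7 F [ 0.44  0.09 -4.64] w 0.0563 q [ 0.07  0.24 -0.5   0.39 -0.04  0.26]
n 8 per row [-0.099  0.462  0.118] [-0.0307  0.0033 -0.0072] tcp [0.663 0.    0.144] t 21.75
```

```bash

python3 -m inch '[[-0.099,0.462,0.118,-0.0307,0.0033,-0.0072,1],[-0.099,0.462,0.118,-0.0307,0.0033,-0.0072,1],[-0.099,0.462,0.118,-0.0307,0.0033,-0.0072,1],[-0.099,0.462,0.118,-0.0307,0.0033,-0.0072,1],[-0.099,0.462,0.118,-0.0307,0.0033,-0.0072,1],[-0.099,0.462,0.118,-0.0307,0.0033,-0.0072,1],[-0.099,0.462,0.118,-0.0307,0.0033,-0.0072,1],[-0.099,0.462,0.118,-0.0307,0.0033,-0.0072,1]]'
python3 - <<'E'
from h import *
st();plan([.645,0,.15],0,20,4)
im,_=bot.camera('scene');cv2.imwrite('pics/s8.png',cv2.resize(im[60:300,150:420],(600,533)))
o=bot.get_obs();z=Ro.from_quat(o['tool_rot']).as_matrix()[:,2];g=o['eef_pos']-z*.0187
c=bot.get_calibration('scene');f=192/np.tan(np.radians(c['vfov']/2))
for h in(-.065,.065):
  q=c['R']@(g+[0,0,h])+c['t'];u=q[:2]/q[2]*f+[c['cx'],c['cy']];print((u-[150,60])*2.222)
E
```

```text
clock: 22.55
eef_pos: [0.6628, 0.0, 0.1433]
tool_rot: [0.58, 0.579, 0.405, 0.405]
ft_force: [0.6, 0.2, -5.0]
grip_width: 0.0562
22.55 tcp [0.6628 0.     0.1433] grasp [0.6452 0.     0.1497] pitch 20.1 xaz 90.0 F [ 0.57  0.23 -5.03] w 0.0562 q [ 0.    0.51 -0.97 -1.13 -0.   -0.  ]
n 4 per row [-0.     0.002 -0.003] [-0.0001  0.      0.    ] tcp [0.663 0.    0.144] t 22.55
[240.78473761 341.70136643]
[239.43597523 247.65924668]
```

View pics/s8.png

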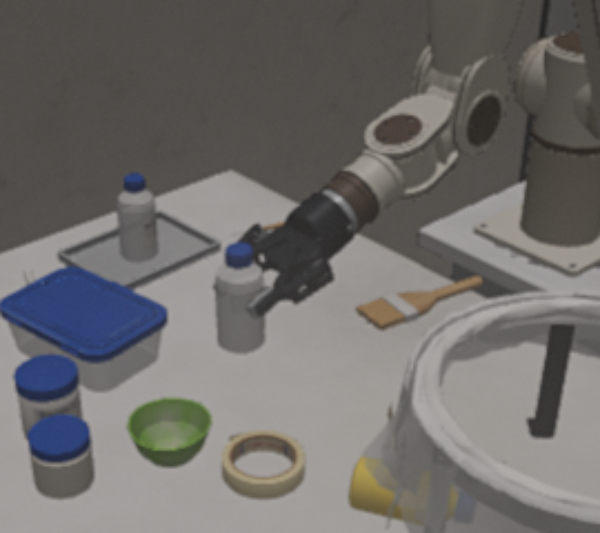

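It is upright and clear of the bowl and tape. The last single force readings look higher than my weighing, though, so I'll average again in this pose before committing.

```bash
python3 - <<'E'
from h import *
f=[]
for i in range(14): bot.camera('top');f.append(bot.get_obs()['ft_force'][2])
f=np.array(f);print(f.round(2),f.mean())
E
```

```text
[-4.96 -4.11 -2.8  -2.82 -3.28 -2.61 -3.86 -3.78 -3.93 -2.53 -3.96 -4.6
 -3.09 -3.44] -3.5558975021424675
```

It averages -3.56 N again against -5.03 N, so this bottle is the lighter. Lowering.

```bash

python3 -m inch '[[0,-0.43,0.156,0,0,0,1],[0,-0.43,0.156,0,0,0,1],[0,-0.43,0.156,0,0,0,1],[0,-0.43,0.156,0,0,0,1],[0,-0.43,0.156,0,0,0,1],[0,-0.43,0.156,0,0,0,1],[0,-0.43,0.156,0,0,0,1],[0,0,0,0,0,0,1]]'
python3 -m inch '[[0,0,0,0,0,0,1],[0,0,0,0,0,0,1],[0,-0.04,0.014,0,0,0,1],[0,0,0,0,0,0,1],[0,-0.04,0.014,0,0,0,1],[0,0,0,0,0,0,1],[0,0,0,0,0,0,1],[0,0,0,0,0,0,1]]'
python3 - <<'E'
from h import *
f=[bot.camera('scene') and bot.get_obs()['ft_force'][2] for i in range(5)];print(np.mean(f));st()
E
```

```text
clock: 24.1
eef_pos: [0.6628, -0.0001, 0.0614]
tool_rot: [0.581, 0.58, 0.404, 0.404]
ft_force: [-0.3, -0.6, -5.3]
grip_width: 0.0567
clock: 24.9
eef_pos: [0.6632, -0.0001, 0.0615]
tool_rot: [0.58, 0.579, 0.405, 0.405]
ft_force: [0.2, -0.1, -2.9]
grip_width: 0.0562
-3.3739123068412624
25.15 tcp [ 6.632e-01 -1.000e-04  6.140e-02] grasp [ 6.457e-01 -1.000e-04  6.780e-02] pitch 20.1 xaz 89.9 F [-0.58  0.08 -3.37] w 0.0566 q [ 0.    0.8  -0.97 -1.42 -0.    0.  ]
```

```bash

python3 -m inch '[[0,-0.04,0.014,0,0,0,1],[0,0,0,0,0,0,1],[0,-0.04,0.014,0,0,0,1],[0,0,0,0,0,0,1],[0,0,0,0,0,0,1],[0,0,0,0,0,0,1],[0,0,0,0,0,0,1],[0,0,0,0,0,0,1]]'
python3 - <<'E'
from h import *
f=[bot.camera('scene') and bot.get_obs()['ft_force'][2] for i in range(5)];print(np.mean(f));st()
E
```

```text
clock: 25.95
eef_pos: [0.6636, -0.0001, 0.0602]
tool_rot: [0.58, 0.579, 0.405, 0.406]
ft_force: [-2.2, 0.5, 1.9]
grip_width: 0.0565
3.988049946135179
26.2 tcp [ 6.636e-01 -1.000e-04  6.010e-02] grasp [ 6.46e-01 -1.00e-04  6.65e-02] pitch 20.0 xaz 89.9 F [-3.18  1.35  4.61] w 0.0565 q [ 0.    0.8  -0.97 -1.43 -0.    0.  ]
```

It is in contact with the bench. I'll release and back out with less pull than last time, then lift while pitching.

```bash

python3 -m inch '[[0,0.04,-0.014,0,0,0,1],[0,0,0,0,0,0,0.2],[0,0,0,0,0,0,-0.4],[0,0,0,0,0,0,-1],[0,0,0,0,0,0,-1],[0,0,0,0,0,0,-1],[0,0,0,0,0,0,-1],[0,0,0,0,0,0,-1]]'
python3 -m inch '[[0,0,-0.2,0,0,0,-1],[0,0,-0.5,0,0,0,-1],[0,0,-0.6,0,0,0,-1],[0,0,-0.6,0,0,0,-1],[0,0,-0.7,0,0,0,-1],[0,0,-0.7,0,0,0,-1],[0,0,0,0,0,0,-1],[0,0,0,0,0,0,-1]]'
python3 -m inch '[[0,0.4,-0.2,0.01,0,0,-1],[0,0.5,-0.25,0.02,0,0,-1],[0,0.5,-0.3,0.02,0,0,-1],[0,0.5,-0.4,0.02,0,0,-1],[0,0.4,-0.45,0.02,0,0,-1],[0,0.4,-0.5,0.02,0,0,-1],[0,0.3,-0.5,0.02,0,0,-1],[0,0,0,0,0,0,-1]]'
python3 -m inch '[[0,0,-0.5,0,0,0,-1],[0,0,-0.7,0,0,0,-1],[0,0,-0.7,0,0,0,-1],[0,0,-0.7,0,0,0,-1],[0,0,-0.7,0,0,0,-1],[0,0,-0.5,0,0,0,-1],[0,0,0,0,0,0,-1],[0,0,0,0,0,0,-1]]'
python3 - <<'E'
from h import *
st()
for n in('scene','top'):
  im,d=bot.camera(n);cv2.imwrite(f'pics/{n}9.png',im);np.save(f'{n}9.npy',d)
a=cv2.imread('pics/scene9.png');b=cv2.imread('pics/top9.png')
cv2.imwrite('pics/s9.png',np.hstack([cv2.resize(a[60:300,140:410],(400,356)),cv2.resize(b[80:294,150:390],(400,356))]))
P=cloud('top',np.load('top9.npy'))
for c in((.535,-.376),(.646,0)):
  q=P[(np.hypot(P[...,0]-c[0],P[...,1]-c[1])<.06)&(P[...,2]>.11)&(P[...,2]<.15)];print(q.mean(0),q[:,2].max(),len(q))
c=bot.get_calibration('scene');f=192/np.tan(np.radians(c['vfov']/2))
for g in((.535,-.376,.004),(.646,0,0)):
 for h in(0,.13):
  q=c['R']@(np.array(g)+[0,0,h])+c['t'];u=q[:2]/q[2]*f+[c['cx'],c['cy']];print((u-[140,60])*1.4815)
E
```

```text
clock: 27.0
eef_pos: [0.6632, -0.0001, 0.0603]
tool_rot: [0.58, 0.579, 0.405, 0.405]
ft_force: [0.1, 0.6, 1.0]
grip_width: 0.0854
clock: 27.8
eef_pos: [0.6202, 0.0001, 0.0869]
tool_rot: [0.582, 0.581, 0.402, 0.402]
ft_force: [0.0, -0.5, 0.2]
grip_width: 0.0859
clock: 28.6
eef_pos: [0.6048, 0.0001, 0.186]
tool_rot: [0.648, 0.647, 0.283, 0.284]
ft_force: [0.6, -1.1, 1.1]
grip_width: 0.0855
clock: 29.4
eef_pos: [0.5326, 0.0002, 0.2444]
tool_rot: [0.65, 0.648, 0.281, 0.281]
ft_force: [0.0, 1.0, -0.4]
grip_width: 0.0854
29.4 tcp [5.326e-01 2.000e-04 2.444e-01] grasp [5.190e-01 2.000e-04 2.572e-01] pitch 43.2 xaz 89.9 F [ 0.05  1.02 -0.42] w 0.0854 q [ 0.   -0.2  -0.76  0.19 -0.    0.  ]
[ 0.53398752 -0.37497323  0.12972641] 0.1410930444615487 146
[ 0.64410497 -0.00183382  0.12844159] 0.13776022248235045 121
[107.71268315 169.49358307]
[104.05989624 117.91074682]
[175.77733663 264.68935715]
[174.93091296 206.07681166]
```

View pics/s9.png

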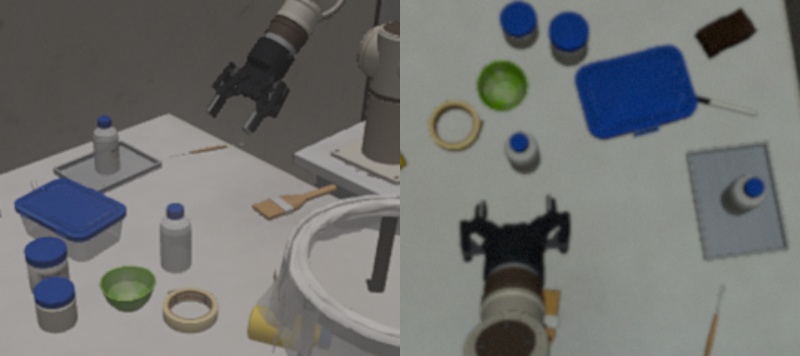

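Both bottles stand upright, one inside the tray and one on the bench. The bowl and tape look untouched and the gripper is free. Handing in.

```bash
python3 - <<'E'
from workcell import bot
print(bot.job_done(), bot.get_obs()['clock'])
E
```

```text
the job is handed in; nothing more can be done
the job is handed in; nothing more can be done
```

Both bottles are standing upright: the heavier one inside the steel tray, flat on its floor, and the lighter one on the bench at about (0.645, 0.00). I handed the job in at about 29.5 s of the 72 s allowed.

- **Weights:** the bottle in the tray averaged 5.0 N at the wrist (about 0.54 kg). The other averaged 3.6 N (about 0.40 kg). A few single readings on the lighter bottle reached about 5 N, so I averaged it a second time in a different pose and got 3.6 N again.
- **Placing:** both made contact gently. The last pictures show both bottles vertical, with cap tops near z = 0.14, and the fingers open and clear of everything. The bowl and tape roll look where they were, judged by eye.
- **Joint 3 limit:** joint 3 stopped at the end of its range (-1.09) while backing away from the tray, so that retreat came out shorter and more upward than commanded. The bottle was not affected, and I used a gentler retreat for the second one.

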